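# Unclip the jar rinser's spray head and clip it onto the drying stub

## Task

Unclip the spray head from the jar rinser: squeeze its release button in little by little while pulling lightly upwards, hold it there when the latch gives (squeezed too far it catches again), and pull the head straight up. Then clip it, upright and fully home, onto the grooved metal stub of the drying board, button sprung out again. Be gentle, never yank, lean or press hard on the stubs, and leave the cork, the jar lid and the spice tin where they are.

Things in the scene. Friction and masses are not known exactly. Their poses are not given: they have to be found in the camera images.
- spray_head: Grey block-shaped spray head, 44 mm (its x) x 36 mm, 64 mm high, 0.08 to 0.17 kg, with a round steel face on top; sits clipped on the rinser's stub. Origin at the centre of its underside, z up. The release button is on its +x side; its -x side, 22 mm from the axis, is flat and fixed. The bore below is 22.8 mm (x) by 24 mm, 48 mm deep. A latch plate inside hooks under the stub's lip with 1.5 mm of up-down play; while hooked the head cannot be pulled off.
- button_face (a point): Middle of the release button's outer face, 22 mm wide and 20 mm high. At rest it lies 33 mm from the head's axis along the head's +x, 40 mm above its underside: head and button measure 55 mm across at rest, 45 mm with the button fully in. The button slides towards the head's -x.
- button (a joint): How far the button is pushed in, m: 0 = sprung out, 0.010 = fully in; its spring gives 3.5 N at 0, 8.5 N fully in. The latch is worn: it lets go only in a span about 2 mm wide with its middle anywhere from 0.0015 to 0.008, unseen, varying: squeeze slowly (12 N is enough; one finger on the button, one on the flat -x side) under a 4 N pull until it gives. Further in, the plate hooks the lip again.
- rinser: Jar rinser: round metal dish, 150 mm across, rim 22 mm high, fixed to the table, with the grooved steel stub standing in its middle. Origin at the centre of its underside. It may be on the left or on the right.
- rinser_seat (a point): Top of the rinser's collar (35 mm across, 24 mm above the table) on the stub's axis, where the head's underside rests. The stub rises 46 mm above it: 22 mm thick, neck 6 mm thick from 26 to 34 mm up, then a 22 mm lip from 34 to 38 mm, tapering to an 8 mm tip. z up.
- drying_board: Wooden drying board, 84 x 170 mm, 18 mm thick, fixed to the table. Origin at the centre of its underside, long side along its y. At y = -45 mm it bears a grooved steel stub like the rinser's; at y = +45 mm a plain wooden dowel 14 mm thick, 46 mm high, not for the head. It may be on the left or on the right.
- board_seat (a point): Top of the collar of the board's grooved steel stub, 24 mm above the table, on its axis: the head's underside must rest here. Stub as on the rinser, 46 mm high; the head fits in any turn about the vertical, 0.4 mm to spare each side in the head's x, 1 mm in its y; the taper leads it on. It passes the lip most easily with the button in as far as when it came off. When it is home and let go, the plate hooks the lip and the button comes out fully.
- cork: Cork stopper, 31 mm wide, 28 mm high, stands loose among the task's things; origin at the centre of its underside. To be left alone.
- jar_lid: Flat round metal jar lid, 63 mm wide, 15 mm high, lies loose on the table; origin at the centre of its underside. To be left alone.
- spice_tin: Small round glass tin with a metal cap, 49 mm wide, 72 mm high, stands loose at the right; origin at the centre of its underside. To be left alone.
Not all that is in view belongs to the job. Leave any pink or purple look-alike of the spray_head alone.

How it is judged:
On the way, in this order (a step that is already met when the one before it is completed fails the run):
1. the spray head is being pulled up on the rinser's stub with its release button held in (z of spray_head in the frame of rinser_seat above 0.006 m and value of joint button above 0.0005 m and horizontal distance between spray_head and rinser_seat below 0.006 m), for 0.02 s.
2. the spray head is lifted clear of the rinser's stub (z of spray_head in the frame of rinser_seat above 0.05 m), for 0.05 s.
At the end, for the whole second after the job is handed in: The spray head stands on the drying board's grooved stub: axis within 4 mm, underside within 3 mm of the collar, tilted less than 0.1 rad, button out to within 1.5 mm (latched), at rest (horizontal distance between spray_head and board_seat below 0.004 m and z of spray_head in the frame of board_seat between -0.003 and 0.003 m and angle between spray_head's own z axis and vertical below 0.1 rad and value of joint button below 0.0015 m and linear speed of spray_head below 0.02 m/s); the robot touches nothing.
It fails at once if the spray head is pulled, leaned or pressed against the rinser with more than 25 N (contact force between spray_head and rinser above 25 N).
It fails at once if the spray head is pressed against the drying board with more than 25 N (contact force between spray_head and drying_board above 25 N).
It fails at once if the cork, the jar lid or the spice tin is moved by more than 20 mm (distance of any of cork, jar_lid, spice_tin from where it was at the start of the episode above 0.02 m).
It also fails if it takes over 72 s, if anything falls off the work surface, if the arm or the gripper's body presses on something with over 40 N, if the wrist force passes 120 N, or if a joint passes its speed limit or range.

## Robot

A 7-joint arm with a two-finger parallel gripper is mounted at the origin on a cart in front of the work surface, level with it; the furniture and walls round the work are solid. World frame = base frame: x ahead of the robot, y to its left, z up, the work surface at z = 0. Lengths are in m, angles in rad, forces in N, time in s.
With the tool pointing down it reaches from about 0.425 to 0.925 m from the base axis. Payload 6.8 kg.
Tool frame: the origin (TCP) lies midway between the tips of the shut fingers; the grasp point (between the pads) lies r.grasp_offset behind it (r.grasp_offset is the distance from the TCP to the grasp point, in m); z points along the fingers, y is the direction in which the jaws open and shut (so a half turn about z gives the same grasp; the last joint's range is limited). The gripper opens to 85 mm and grips with 20 to 120 N. Pads are 22 mm wide; open, the fingers measure 114 mm over their backs; the gripper's body (76 mm by 85 mm) begins 54 mm behind the grasp point. The pads swing forward as they close: fully open they stand 13 mm farther back than shut.
Start: joints at [1.124, 0.477, 0.022, 1.555, -0.011, 1.109, -0.083], TCP at [0.224, -0.637, 0.231] pointing down, gripper open.
Joint ranges: [-2.96, 2.96], [-0.34, 2.1], [-1.41, 1.46], [0.24, 2.44], [-1.37, 4.51], [0.17, 1.92], [-2.96, 2.96]. Speed limits (rad/s): [2.39, 2.39, 3.14, 3.14, 3.14, 3.14, 3.14].

## Interface

Orientations are given as a rotation vector (axis times angle).
In Python, from bench import r gives the robot as it stands. The module is installed in compiled form; this text tells all that it offers.
- The arm moves only by the tool send_rows, never from a script. Its argument "moves" is one flat list of numbers, 4 for each row, row after row: the shift along the tool's x, y, z in mm, then the turn about the tool's z in degrees. A call has 1 to 8 rows; each row is the pose to reach, as a shift and turn from the pose commanded when the call began, along the tool's axes at that moment; what a row does not reach only later rows make up. A row lasts 1/8 s, in which the tool goes at most 62.5 mm and 10.7 degrees, less where a joint would pass 70% of its speed; a pose out of reach is approached as far as the arm can. A call with a gripper value outside its range is refused whole. "hand" is the closure, from 0 (fully open) to 1 (shut), set as the call begins (left out, the last holds). The fingers move at their own pace and stop on an object; "newtons" is the grip in N (left out, the last holds). Time passes only in rows, so rows that repeat a pose let the fingers close. It gives the time, the measured TCP pose, the force and the opening at its end, in the units of the state.
- r.get_obs(): the state, without advancing time (a new reading comes with each control period).
- r.grab_frame(name): name is "scene" or "top"; returns a dict with "img" (384x512x3 uint8, red, green, blue), "mtx" (3x3 intrinsics, pixels), "world_to_cam" (4x4, takes a point from world to camera coordinates). Camera axes: x right, y up, looking along -z (the intrinsics and any distortion apply to the point x, -y, -z); pixel columns grow to the right and rows downward; lengths in m; the calibration is good to about 2 mm. A picture is of the moment at which its call begins. There is no depth.
- r.hand_in(): hands the job in, once; it reports no verdict.
The state is a dict: "clock": time; "joints": joint angles; "qvel": joint speeds; "tau": joint torques, N m; "tcp_pos": TCP position; "orientation": TCP orientation; "contact_force": force on the tool from outside, world axes, zero at the start; "moment": the same for the moment, N m; "grip_width": finger opening in m.
Only numpy, scipy, OpenCV 4.12 (cv2) and the standard library are available. Lean on these libraries where they do the work, as an engineer would, in place of code of your own. Each camera call takes 0.05 s, during which the arm holds its last target.

## Working session

There is one attempt and no reset: what is moved stays moved. The work goes in short steps, Python scripts to look and compute and a tool call to move; the robot and the scene stay as the last step left them, time stands still between calls to the robot, and variables do not carry over. Pictures are saved under pics/ and viewed, and the job is handed in when it is done.

Besides the shell and the picture viewer there is one more tool, called after "Call:" as name(argument=value, ...) on one line, values as JSON. send_rows: Moves the arm, as the interface text tells. Its arguments: {"type":"object","properties":{"moves":{"type":"array"},"hand":{"type":"number"},"newtons":{"type":"number"}},"required":["moves"]}

```bash
mkdir -p pics; cat > h.py <<'E'
import numpy as np,cv2
from bench import r
def grab(n,f=None):
    d=r.grab_frame(n)
    if f: cv2.imwrite('pics/'+f,d['img'][:,:,::-1])
    return d
def ray(d,u,v):
    W=np.array(d['world_to_cam']);K=np.array(d['mtx'])
    c=np.linalg.inv(K)@[u,v,1];dc=np.array([c[0],-c[1],-c[2]])
    R=W[:3,:3];o=-R.T@W[:3,3];return o,R.T@dc
def onz(d,u,v,z):
    o,q=ray(d,u,v);return o+q*(z-o[2])/q[2]
def proj(d,p):
    W=np.array(d['world_to_cam']);K=np.array(d['mtx'])
    c=W[:3,:3]@np.array(p)+W[:3,3];x=K@[c[0],-c[1],-c[2]];return x[:2]/x[2]
def tri(a,b):
    A=[];y=[]
    M=np.zeros((3,3));s=np.zeros(3)
    for o,q in (a,b):
        q=q/np.linalg.norm(q);P=np.eye(3)-np.outer(q,q);M+=P;s+=P@o
    return np.linalg.solve(M,s)
E
python3 - <<'E'
from h import *
import pickle
s=grab('scene','s0.png');t=grab('top','t0.png')
pickle.dump((s,t),open('f0.pkl','wb'))
print(r.get_obs());print(r.grasp_offset)
for d in(s,t):
    print(d.keys(),d['mtx']);print(ray(d,256,192))
E
```

```text
{'clock': 0.1, 'joints': array([ 1.12391769,  0.47771975,  0.02234768,  1.55635895, -0.01152167,
        1.10932327, -0.08309558]), 'qvel': array([-0.00124088, -0.00300881, -0.00136556, -0.00281033,  0.00064021,
        0.00026817, -0.00028785]), 'tau': array([ 4.98267473e-03, -5.97752273e+01,  1.61407080e+00, -2.81952935e+01,
        1.28754659e-02,  5.01915303e-03, -3.56422424e-05]), 'tcp_pos': array([ 0.22413621, -0.63612118,  0.2304188 ]), 'orientation': array([-3.09501431e+00, -5.29351088e-01,  6.07620521e-04]), 'contact_force': array([ 0.84433201, -0.4569035 , -0.21343956]), 'moment': array([ 0.05838198,  0.01770659, -0.00916195]), 'grip_width': 0.08526777354145362}
0.0187
dict_keys(['img', 'mtx', 'world_to_cam']) [[348.02399257   0.         256.13813407]
 [  0.         348.02399257 193.29853558]
 [  0.           0.           1.        ]]
(array([0.1274647 , 0.73127719, 0.5993795 ]), array([ 0.3772997 , -0.77333633, -0.50951931]))
dict_keys(['img', 'mtx', 'world_to_cam']) [[402.45345519   0.         258.62360564]
 [  0.         402.45345519 198.74292064]
 [  0.           0.           1.        ]]
(array([ 0.38963926, -0.05613137,  1.10882513]), array([ 0.1327972 ,  0.01430452, -0.99120306]))
```

View pics/s0.png

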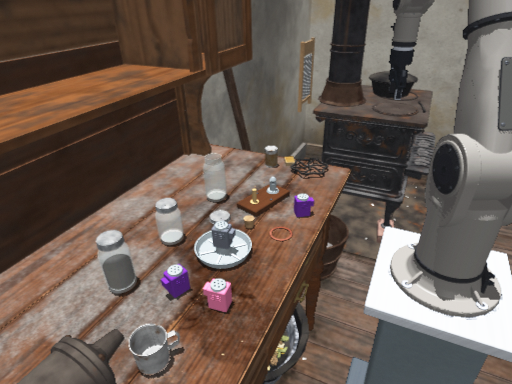

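View pics/t0.png

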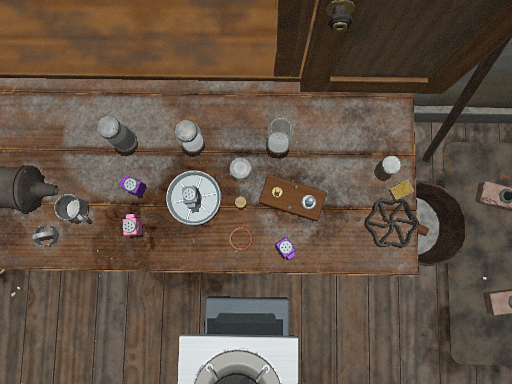

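In the top view, four block-shaped heads could be the one meant: grey on the dish (190,195), purple (131,186), pink (131,225) and purple (286,247). Only the grey one on the rinser's stub fits. I'll enlarge it to confirm.

```bash
python3 - <<'E'
import cv2,numpy as np
t=cv2.imread('pics/t0.png');s=cv2.imread('pics/s0.png')
a=cv2.resize(t[165:230,160:225],(390,390),interpolation=cv2.INTER_CUBIC)
b=cv2.resize(t[165:230,255:335],(480,390)[:2],interpolation=cv2.INTER_CUBIC)
cv2.imwrite('pics/c1.png',np.hstack([a,b[:,:400]]))
a=cv2.resize(s[200:275,185:260],(390,390),interpolation=cv2.INTER_CUBIC)
b=cv2.resize(s[160:235,230:305],(390,390),interpolation=cv2.INTER_CUBIC)
cv2.imwrite('pics/c2.png',np.hstack([a,b]))
E
```

```text
(no output)
```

View pics/c1.png

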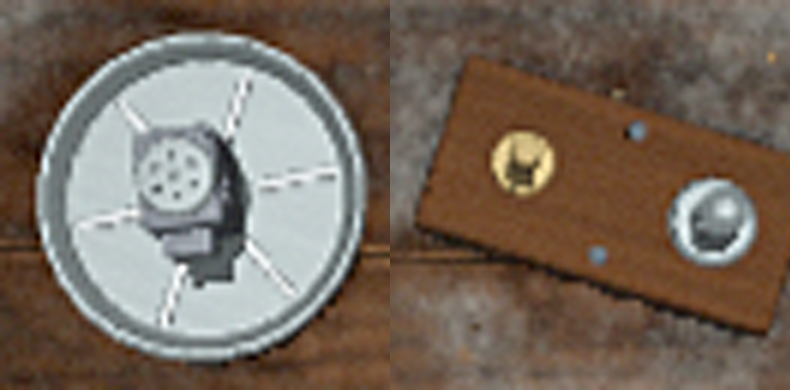

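View pics/c2.png

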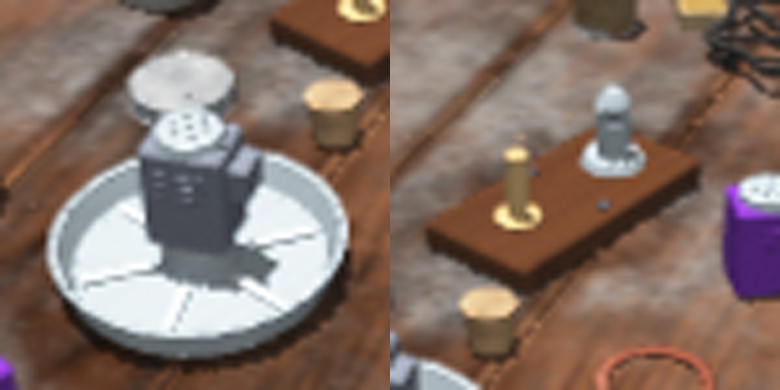

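The enlarged crops confirm it: the head on the dish is the plain grey one. Its button points down in the top image, towards the robot. On the board, the steel stub is the right-hand one, near (308,202) in the top view, and the wooden dowel is the left-hand one. Next I'll measure.

```bash
cat > m.py <<'E'
from h import *
import pickle
s,t=pickle.load(open('f0.pkl','rb'))
# upscale x6 crops; circle collar on board
def up(d,x0,y0,x1,y1,k=8):
    return cv2.resize(d['img'][y0:y1,x0:x1],None,fx=k,fy=k,interpolation=cv2.INTER_CUBIC)
k=8
def pix(p,x0,y0): return (p[0]+.5)/k-.5+x0,(p[1]+.5)/k-.5+y0
out=[]
for name,box in dict(dish=(160,165,225,230),board=(255,170,332,226)).items():
    x0,y0,x1,y1=box;im=up(t,*box);hsv=cv2.cvtColor(im,cv2.COLOR_RGB2HSV)
    m=((hsv[:,:,1]<60)&(hsv[:,:,2]>85)).astype(np.uint8)*255
    if name=='board': 
        m[:, :300]=0
    m=cv2.morphologyEx(m,cv2.MORPH_OPEN,np.ones((9,9)))
    cs,_=cv2.findContours(m,cv2.RETR_EXTERNAL,cv2.CHAIN_APPROX_NONE)
    for c in cs:
        if cv2.contourArea(c)<2000: continue
        e=cv2.fitEllipse(cv2.convexHull(c)); u,v=pix(e[0],x0,y0)
        print(name,cv2.contourArea(c),u,v,np.array(e[1])/k,onz(t,u,v,.022 if name=='dish' else .024))
    vis=im[:,:,::-1].copy();cv2.drawContours(vis,cs,-1,(0,255,0),1);out.append(vis[:450,:520])
out[1]=out[1][:,-520:]
for i,o in enumerate(out): cv2.imwrite(f'pics/m{i}.png',o)
E
python3 m.py
```

```text
dish 152275.5 193.06372833251953 197.2434310913086 [54.72475815 56.0194664 ] [0.51816896 0.13065295 0.022     ]
dish 3871.0 164.82405710220337 166.5444233417511 [11.06740189 16.4649601 ] [0.60190059 0.21133671 0.022     ]
board 4320.5 309.42314529418945 222.2026824951172 [11.40610027 16.0948391 ] [ 0.45516673 -0.1857779   0.024     ]
board 10977.5 308.2887077331543 201.60824966430664 [14.83170795 15.15820694] [ 0.51093144 -0.18261082  0.024     ]
board 37172.5 320.0254592895508 182.19943618774414 [33.8796196 48.212677 ] [ 0.56464209 -0.21445642  0.024     ]
```

```bash
cat > m2.py <<'E'
from h import *
import pickle
s,t=pickle.load(open('f0.pkl','rb'))
a=cv2.imread('pics/m0.png');b=cv2.imread('pics/m1.png')
h=min(a.shape[0],b.shape[0]);v=np.hstack([a[:h],b[:h]]);cv2.imwrite('pics/m.png',cv2.resize(v,(800,int(h*800/v.shape[1]))))
im=cv2.resize(t['img'][178:218,172:212],(600,600),interpolation=cv2.INTER_CUBIC)[:,:,::-1]
im2=cv2.resize(s['img'][212:262,198:248],(600,600),interpolation=cv2.INTER_CUBIC)[:,:,::-1]
cv2.imwrite('pics/ht.png',im);cv2.imwrite('pics/hs.png',im2)
E
python3 m2.py
```

```text
(no output)
```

View pics/m.png

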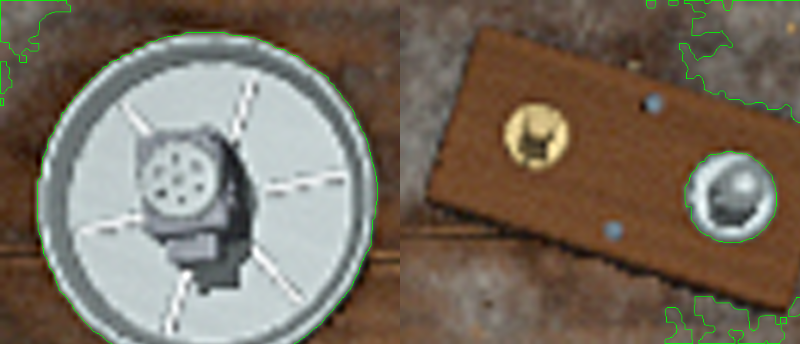

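View pics/ht.png

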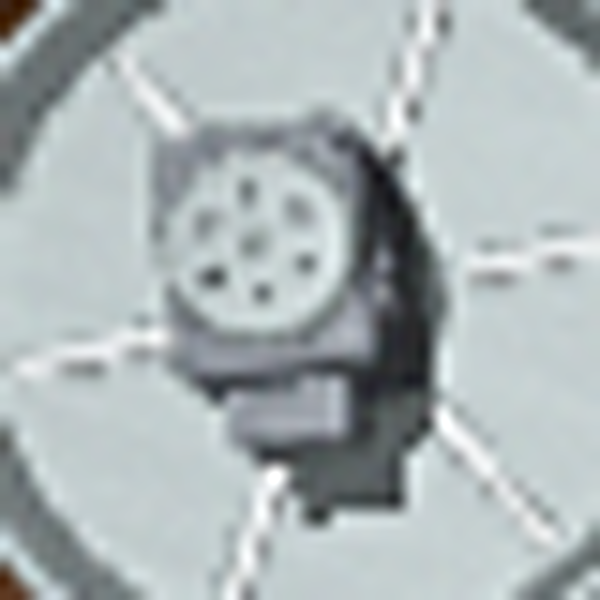

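View pics/hs.png

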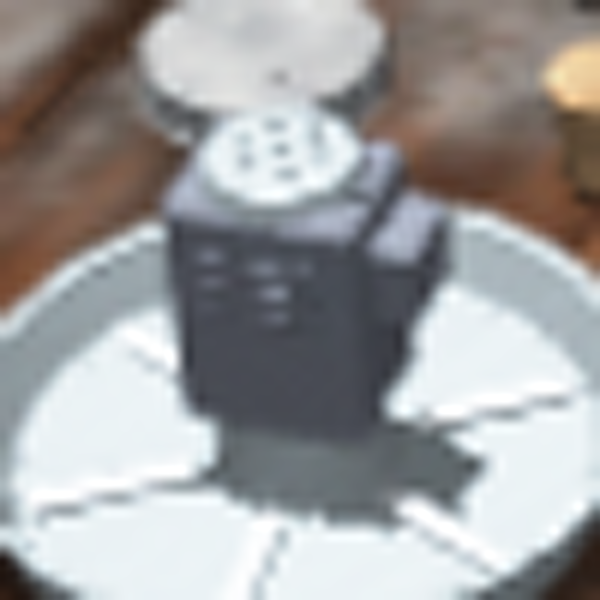

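```bash
cat > m3.py <<'E'
from h import *
import pickle
s,t=pickle.load(open('f0.pkl','rb'))
def P(d,x,y,x0,y0,k,z): return onz(d,(x+.5)/k-.5+x0,(y+.5)/k-.5+y0,z)
np.set_printoptions(precision=4,suppress=True)
print('top corners (top cam)');c=np.array([P(t,x,y,172,178,15,.088) for x,y in[(155,135),(345,115),(372,343),(175,365)]]);print(c,c.mean(0))
print('top lens', [onz(t,*p,.09) for p in[((258+.5)/15-.5+172,(243+.5)/15-.5+178)]])
b=np.array([P(t,x,y,172,178,15,.074) for x,y in[(225,400),(345,378),(350,430),(238,450)]]);print('button top',b,b.mean(0))
print('scene lens',P(s,281,152,198,212,12,.09))
c2=np.array([P(s,x,y,198,212,12,.088) for x,y in[(168,208),(350,238),(398,148)]]);print(c2)
b2=np.array([P(s,x,y,198,212,12,.074) for x,y in[(370,255),(415,265),(450,208)]]);print('button scene',b2)
def ang(a,b): d=b-a;return np.degrees(np.arctan2(d[1],d[0]))
print('yaws',ang(c[0],c[3]),ang(c[1],c[2]),ang(c[0],c[1])-90+180,ang(b[0],b[1])-90,ang(b[3],b[2]),ang(b[0],b[3]),ang(b[1],b[2]))
print('scene yaws',ang(c2[0],c2[1]),ang(c2[1],c2[2]),ang(b2[0],b2[1]),ang(b2[1],b2[2]))
# dish centre in scene: bright mask ellipse at z .022
hsv=cv2.cvtColor(s['img'],cv2.COLOR_RGB2HSV)
E
python3 m3.py
```

```text
top corners (top cam)
[[0.5376 0.149  0.088 ]
 [0.5415 0.1166 0.088 ]
 [0.5024 0.1107 0.088 ]
 [0.4981 0.1441 0.088 ]] [0.5199 0.1301 0.088 ]
top lens [array([0.519 , 0.1304, 0.09  ])]
button top [[0.4936 0.138  0.074 ]
 [0.4978 0.1174 0.074 ]
 [0.4888 0.1162 0.074 ]
 [0.485  0.1354 0.074 ]] [0.4913 0.1268 0.074 ]
scene lens [0.5173 0.1354 0.09  ]
[[0.5302 0.1594 0.088 ]
 [0.491  0.1531 0.088 ]
 [0.4972 0.1219 0.088 ]]
button scene [[0.4943 0.1406 0.074 ]
 [0.4842 0.1398 0.074 ]
 [0.4869 0.1196 0.074 ]]
yaws -172.87636208770826 -171.32783261456515 6.970348656643921 -168.6225218784821 -78.8971611217456 -163.43295596405392 -172.54372883700765
scene yaws -170.86418999687476 -78.87349177738325 -175.42094201862577 -82.40256126244374
```

```bash
cat >> h.py <<'E'
from scipy.spatial.transform import Rotation as Rn
np.set_printoptions(precision=4,suppress=True)
def rel(target,yaw_y_deg=None):
    o=r.get_obs();R=Rn.from_rotvec(o['orientation']).as_matrix()
    d=R.T@(np.array(target)-o['tcp_pos'])*1000
    y=np.degrees(np.arctan2(R[1,1],R[0,1]))
    print('shift mm',d,'y-axis yaw',y,'tiltz',R[:,2])
    if yaw_y_deg is not None: print('turn about tool z',-((yaw_y_deg-y+180)%360-180))
def st():
    o=r.get_obs();R=Rn.from_rotvec(o['orientation']).as_matrix()
    print('t',round(o['clock'],3),'pos',o['tcp_pos'],'F',o['contact_force'],'Ftool',R.T@o['contact_force'],'w',o['grip_width'],'q',o['joints'])
E
python3 - <<'E'
from h import *
import pickle
rel([.5185,.131,.23],8.5)
s,t=pickle.load(open('f0.pkl','rb'))
for p in ([.511,-.1826,.024],[.511,-.1826,.07],[.5185,.131,.022],[.5185,.131,.09]): print(p,proj(s,p),proj(t,p))
im=cv2.resize(s['img'][170:215,240:300],(800,600),interpolation=cv2.INTER_CUBIC)[:,:,::-1]
cv2.imwrite('pics/bs.png',im)
im=cv2.resize(t['img'][187:217,288:328],(800,600),interpolation=cv2.INTER_CUBIC)[:,:,::-1]
cv2.imwrite('pics/bt.png',im)
hsv=cv2.cvtColor(s['img'],cv2.COLOR_RGB2HSV)
m=((hsv[:,:,1]<60)&(hsv[:,:,2]>110)).astype(np.uint8)*255
z=np.zeros_like(m);z[205:275,185:260]=m[205:275,185:260]
cs,_=cv2.findContours(z,cv2.RETR_EXTERNAL,cv2.CHAIN_APPROX_NONE)
c=max(cs,key=cv2.contourArea);print(cv2.boundingRect(c))
E
```

```text
shift mm [ 532.5806 -625.6845    1.4125] y-axis yaw -70.58883176533142 tiltz [-0.0007  0.0015 -1.    ]
turn about tool z -79.0888317653314
[0.511, -0.1826, 0.024] [272.9684 188.8624] [308.2848 201.583 ]
[0.511, -0.1826, 0.07] [273.0531 176.5109] [310.3559 199.6454]
[0.5185, 0.131, 0.022] [223.2771 244.4081] [192.9407 197.1208]
[0.5185, 0.131, 0.09] [221.4503 223.1453] [188.4762 193.9171]
(194, 205, 58, 64)
```

View pics/bs.png

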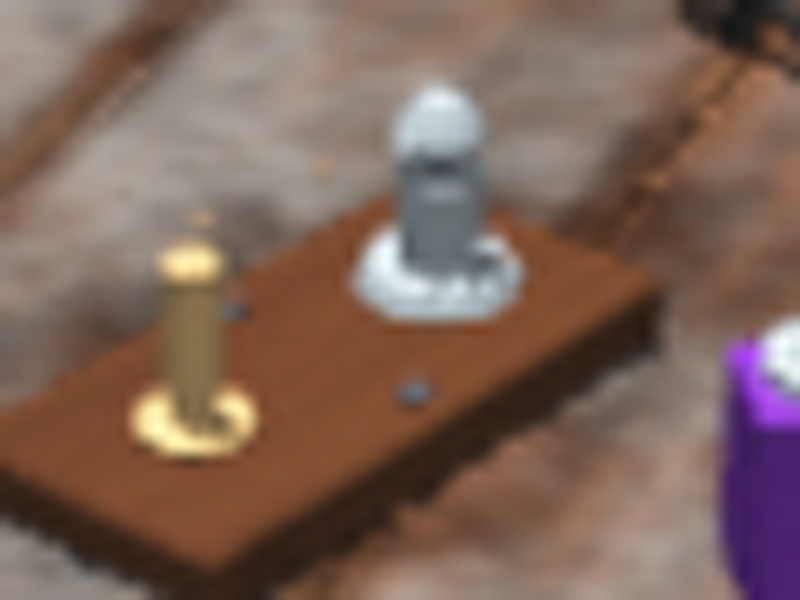

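View pics/bt.png

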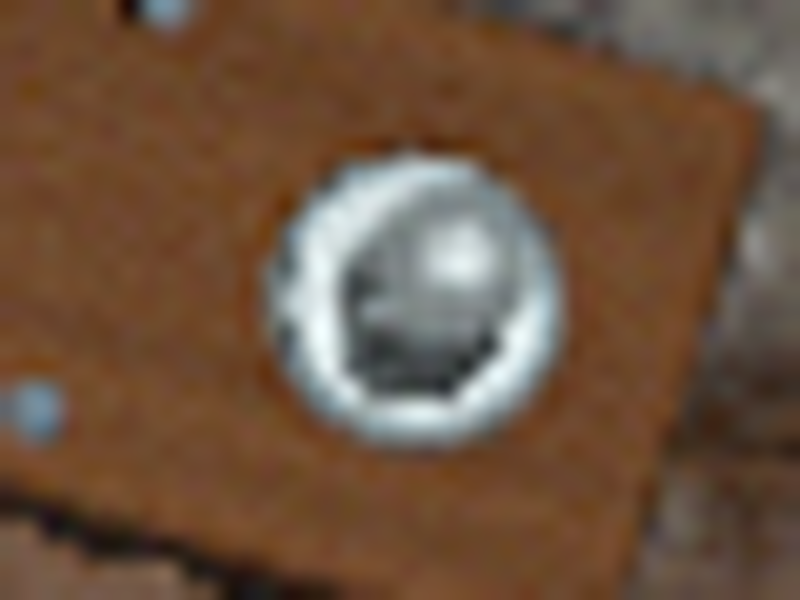

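Call:
send_rows(moves=[37,-34,0,-5,74,-68,0,-10,111,-102,0,-15,148,-136,0,-20,185,-170,0,-25,222,-204,0,-30,259,-238,0,-35,296,-273,0,-40], hand=0, newtons=20)

```text
clock: 1.1
tcp_pos: [0.4131, -0.2792, 0.2311]
orientation: [-2.727, -1.56, 0.0]
contact_force: [0.5, -0.1, -0.6]
grip_width: 0.0852
```

```bash
python3 -c "
from h import *
st();rel([.5185,.131,.2],8.5)"
```

```text
t 1.1 pos [ 0.4131 -0.2792  0.2311] F [ 0.4647 -0.0916 -0.6315] Ftool [0.1565 0.4473 0.6314] w 0.08519574436546357 q [ 0.7259  0.2044 -0.2923  1.9525  0.0699  0.9945 -0.13  ]
shift mm [ 407.081  -116.9545   31.1354] y-axis yaw -30.435861362936233 tiltz [-0.0002  0.     -1.    ]
turn about tool z -38.93586136293624
```

Call:
send_rows(moves=[50,-14,4,-5,102,-29,8,-10,153,-44,12,-15,204,-58,16,-20,255,-73,20,-25,306,-88,24,-30,357,-102,28,-35,407,-117,31,-39])

```text
clock: 2.1
tcp_pos: [0.5193, 0.1305, 0.1999]
orientation: [-2.05, -2.38, 0.001]
contact_force: [0.8, -0.5, 0.3]
grip_width: 0.0852
```

```bash
python3 -c "
from h import *
st();rel([.5185,.131,.12],8.5)
grab('scene','s1.png')
d=grab('top','t1.png')
cv2.imwrite('pics/t1c.png',cv2.resize(d['img'][140:250,130:250],(720,660)[:2],interpolation=cv2.INTER_CUBIC)[:600,:,::-1])
"
```

```text
t 2.1 pos [0.5193 0.1305 0.1999] F [ 0.754  -0.517   0.2957] Ftool [-0.6232  0.6689 -0.2958] w 0.08521336567766798 q [ 0.149   0.3484 -0.6246  1.8887  0.2428  0.9807 -0.4347]
shift mm [ 0.6574 -0.6539 79.908 ] y-axis yaw 8.529187899095051 tiltz [-0.0004 -0.0003 -1.    ]
turn about tool z 0.029187899095063585
```

View pics/s1.png

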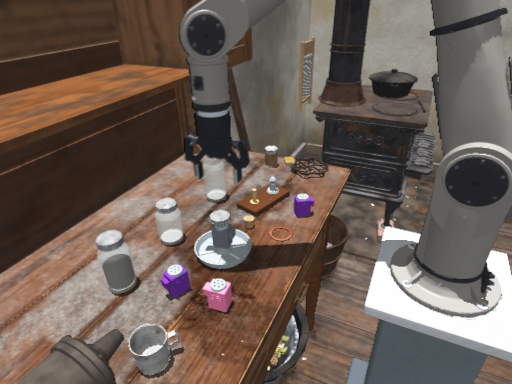

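```bash
python3 -c "
from h import *
rel([.5131,.1302,.040],8.5)
"
```

```text
shift mm [ -5.4972  -6.9238 160.247 ] y-axis yaw 8.966937702988613 tiltz [ 0.0002  0.0044 -1.    ]
turn about tool z 0.46693770298861637
```

View pics/t1c.png

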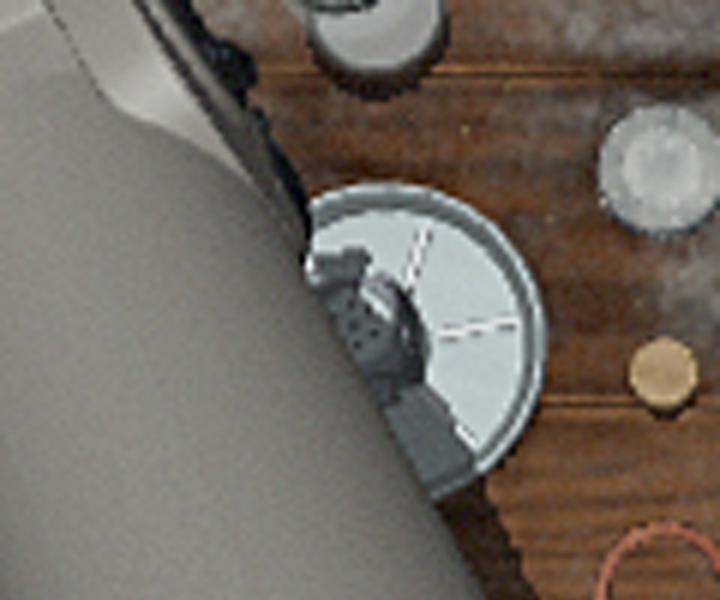

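Call:
send_rows(moves=[0,0,0,0,0,0,0,0,0,0,0,0,0,0,0,0], hand=0.25)

```text
clock: 2.7
tcp_pos: [0.5193, 0.1282, 0.2004]
orientation: [2.054, 2.377, -0.0]
contact_force: [0.0, 0.1, 0.4]
grip_width: 0.0639
```

```bash
python3 -c "
from h import *
st();rel([.5131,.1302,.040],8.5)
"
```

```text
t 2.7 pos [0.5193 0.1282 0.2004] F [0.0409 0.1473 0.4173] Ftool [ 0.1396  0.0619 -0.4173] w 0.06386147390874172 q [ 0.1525  0.3462 -0.6236  1.8899  0.2414  0.9804 -0.4332]
shift mm [  2.9061  -5.8467 160.4247] y-axis yaw 8.327051932057637 tiltz [ 0.0003 -0.0004 -1.    ]
turn about tool z -0.1729480679423716
```

Call:
send_rows(moves=[1,-2,20,-0.2,2,-4,45,-0.2,3,-6,70,-0.2,3,-6,90,-0.2,3,-6,97,-0.2,3,-6,97,-0.2], hand=0.2)

```text
clock: 3.45
tcp_pos: [0.5129, 0.1311, 0.1034]
orientation: [-2.049, -2.382, 0.0]
contact_force: [-0.7, 0.3, 0.3]
grip_width: 0.0683
```

```bash
python3 -c "
from h import *
st();rel([.5131,.1302,.040],8.5)
d=grab('scene')
cv2.imwrite('pics/s2c.png',cv2.resize(d['img'][140:280,150:290],(600,600)[:2],interpolation=cv2.INTER_CUBIC)[:,:,::-1])
d=grab('top')
cv2.imwrite('pics/t2c.png',cv2.resize(d['img'][160:230,160:230],(600,600)[:2],interpolation=cv2.INTER_CUBIC)[:,:,::-1])
"
```

```text
t 3.45 pos [0.5129 0.1311 0.1034] F [-0.7045  0.2702  0.3334] Ftool [ 0.3725 -0.6563 -0.3333] w 0.0683199490205806 q [ 0.0921  0.4668 -0.5735  1.9834  0.351   0.7894 -0.5335]
shift mm [-0.9055  0.1198 63.3552] y-axis yaw 8.59656905384267 tiltz [-0.0002 -0.     -1.    ]
turn about tool z 0.09656905384267134
```

View pics/s2c.png

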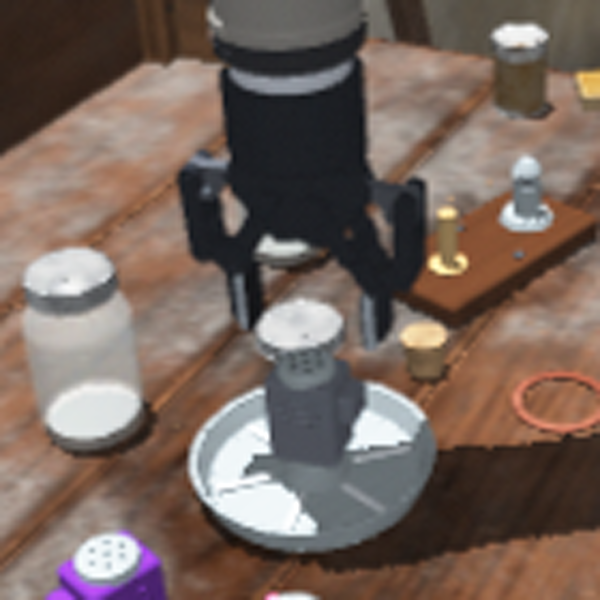

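View pics/t2c.png

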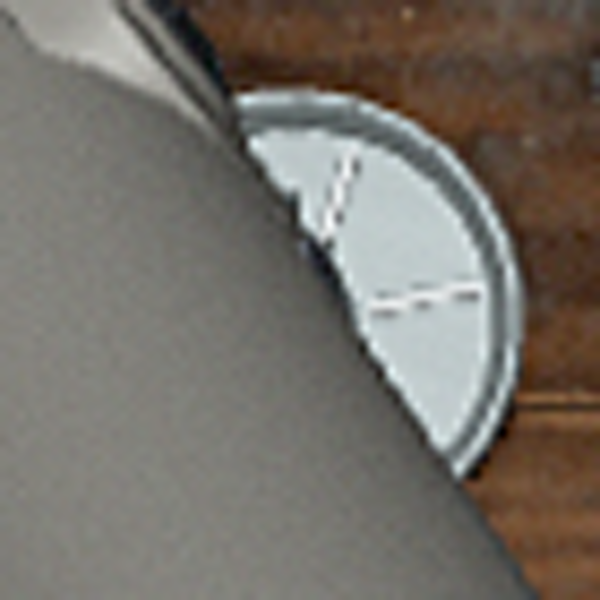

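The fingers straddle the head evenly in the scene view, at about (240,310) and (375,320) in the crop. I'll go down slowly.

Call:
send_rows(moves=[0,0,9,0,0,0,18,0,0,0,27,0,0,0,36,0,0,0,45,0,0,0,54,0,0,0,63,0,0,0,63,0])

```text
clock: 4.55
tcp_pos: [0.5123, 0.131, 0.0395]
orientation: [-2.048, -2.382, 0.002]
contact_force: [0.4, 0.3, 0.1]
grip_width: 0.0685
```

```bash
python3 -c "
from h import *
st();rel([.5131,.1302,.040],8.5)
d=grab('scene')
cv2.imwrite('pics/s3c.png',cv2.resize(d['img'][170:270,180:280],(600,600)[:2],interpolation=cv2.INTER_CUBIC)[:,:,::-1])
st()
"
```

```text
t 4.55 pos [0.5123 0.131  0.0395] F [0.4073 0.2605 0.0529] Ftool [ 0.1965  0.4417 -0.0535] w 0.06845266032470806 q [ 0.0403  0.5626 -0.5148  2.0179  0.4361  0.6705 -0.606 ]
shift mm [-0.9436  0.7037 -0.4979] y-axis yaw 8.62180047414168 tiltz [-0.0014 -0.0004 -1.    ]
turn about tool z 0.12180047414167916
t 4.6 pos [0.5126 0.1312 0.04  ] F [ 0.5839  0.2537 -0.6575] Ftool [0.1634 0.6157 0.6571] w 0.06837820043598415 q [ 0.0405  0.5619 -0.5152  2.0174  0.4358  0.6707 -0.6059]
```

View pics/s3c.png

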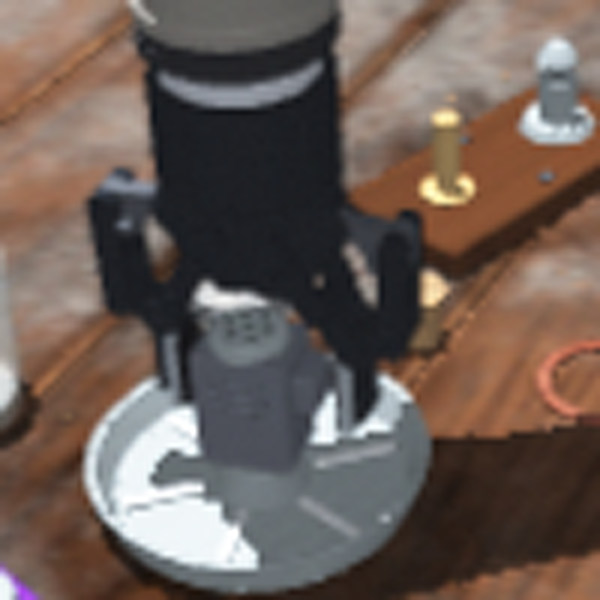

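Call:
send_rows(moves=[0,0,0,0,0,0,0,0,0,0,0,0], hand=0.32)

```text
clock: 4.97
tcp_pos: [0.513, 0.1312, 0.0405]
orientation: [2.048, 2.382, 0.001]
contact_force: [-0.6, 0.4, -0.4]
grip_width: 0.058
```

```bash
python3 -c "
from h import *
st()"
```

```text
t 4.975 pos [0.513  0.1312 0.0405] F [-0.6037  0.4212 -0.3576] Ftool [ 0.5068 -0.5341  0.3573] w 0.05799079712707075 q [ 0.0409  0.561  -0.5155  2.0172  0.4358  0.6708 -0.6058]
```

Call:
send_rows(moves=[0,0,0,0,0,0,0,0], hand=0.335)

```text
clock: 5.22
tcp_pos: [0.5132, 0.1313, 0.0405]
orientation: [2.048, 2.382, 0.001]
contact_force: [2.1, -0.4, 0.3]
grip_width: 0.0569
```

```bash
python3 -c "
from h import *
st()"
```

```text
t 5.225 pos [0.5132 0.1313 0.0405] F [ 2.1305 -0.4477  0.2609] Ftool [-0.7614  2.0397 -0.2595] w 0.05689361876974478 q [ 0.0408  0.5612 -0.5154  2.017   0.4359  0.6705 -0.6059]
```

Call:
send_rows(moves=[0,0,0,0,0,0,0,0], hand=0.345)

```text
clock: 5.48
tcp_pos: [0.5134, 0.1313, 0.0406]
orientation: [2.048, 2.381, 0.001]
contact_force: [2.4, 0.4, 2.1]
grip_width: 0.056
```

```bash
python3 -c "
from h import *
st()"
```

```text
t 5.475 pos [0.5134 0.1313 0.0406] F [2.3992 0.3857 2.1308] Ftool [ 0.0229  2.4322 -2.1282] w 0.05597035132185606 q [ 0.0408  0.5612 -0.5153  2.0167  0.436   0.6704 -0.6059]
```

Call:
send_rows(moves=[0,0.4,0,0,0,0.8,0,0,0,0.8,0,0], hand=0.35)

```text
clock: 5.85
tcp_pos: [0.5136, 0.1314, 0.0403]
orientation: [-2.048, -2.382, -0.0]
contact_force: [1.8, 0.3, 0.4]
grip_width: 0.0555
```

```bash
python3 -c "
from h import *
st()"
```

```text
t 5.85 pos [0.5136 0.1314 0.0403] F [1.8097 0.2804 0.4461] Ftool [ 0.0063  1.8313 -0.4461] w 0.055520499296230055 q [ 0.0407  0.5624 -0.5153  2.0155  0.4358  0.6717 -0.6053]
```

Call:
send_rows(moves=[0,0.2,0,0,0,0.2,0,0], hand=0.355)

```text
clock: 6.1
tcp_pos: [0.5138, 0.1314, 0.0403]
orientation: [-2.048, -2.382, 0.0]
contact_force: [2.3, 0.9, 0.8]
grip_width: 0.0551
```

```bash
python3 -c "
from h import *
st()"
```

```text
t 6.1 pos [0.5138 0.1314 0.0403] F [2.2558 0.946  0.772 ] Ftool [ 0.5976  2.372  -0.772 ] w 0.05508719040913104 q [ 0.0407  0.5626 -0.5152  2.0151  0.4358  0.6719 -0.6052]
```

Call:
send_rows(moves=[0,0.5,0,0,0,1.0,0,0,0,1,0,0])

```text
clock: 6.48
tcp_pos: [0.514, 0.1312, 0.04]
orientation: [-2.048, -2.381, 0.002]
contact_force: [-1.8, 0.1, 0.7]
grip_width: 0.0554
```

```bash
python3 -c "
from h import *
st()"
```

```text
t 6.475 pos [0.514  0.1312 0.04  ] F [-1.7986  0.126   0.6526] Ftool [ 0.3937 -1.7605 -0.6499] w 0.05542131312412916 q [ 0.0407  0.564  -0.515   2.0136  0.4356  0.6738 -0.6045]
```

Call:
send_rows(moves=[0,0,0,0,0,0,0,0], hand=0.365)

```text
clock: 6.72
tcp_pos: [0.5145, 0.1314, 0.0401]
orientation: [-2.048, -2.382, 0.001]
contact_force: [-0.9, -0.7, -0.3]
grip_width: 0.0545
```

```bash
python3 -c "
from h import *
st()"
```

```text
t 6.725 pos [0.5145 0.1314 0.0401] F [-0.9485 -0.6868 -0.2766] Ftool [-0.537  -1.0405  0.2773] w 0.05445847720285312 q [ 0.0406  0.5639 -0.5149  2.0131  0.4358  0.6733 -0.6045]
```

Call:
send_rows(moves=[0,0,-0.5,0,0,0,-1,0,0,0,-1.5,0,0,0,-1.5,0], hand=0.37)

```text
clock: 7.22
tcp_pos: [0.5148, 0.1315, 0.0418]
orientation: [-2.048, -2.382, -0.0]
contact_force: [-0.0, 0.3, -1.6]
grip_width: 0.054
```

```bash
python3 -c "
from h import *
st()"
```

```text
t 7.225 pos [0.5148 0.1315 0.0418] F [-0.0003  0.2806 -1.5755] Ftool [0.2774 0.0417 1.5755] w 0.054015005845219184 q [ 0.042   0.5615 -0.5166  2.0121  0.4338  0.6758 -0.6028]
```

Call:
send_rows(moves=[0,0,-0.4,0,0,0,-0.8,0,0,0,-0.8,0])

```text
clock: 7.6
tcp_pos: [0.5148, 0.1314, 0.0424]
orientation: [-2.048, -2.382, 0.0]
contact_force: [0.7, -0.8, -4.5]
grip_width: 0.0541
```

```bash
python3 -c "
from h import *
st()"
```

```text
t 7.6 pos [0.5148 0.1314 0.0424] F [ 0.6568 -0.8417 -4.4532] Ftool [-0.9304  0.5243  4.4531] w 0.05407970982333512 q [ 0.0427  0.5604 -0.5173  2.0119  0.4328  0.6773 -0.6019]
```

Call:
send_rows(moves=[0,0.2,0,0,0,0.2,0,0], hand=0.375)

```text
clock: 7.85
tcp_pos: [0.5147, 0.1314, 0.0425]
orientation: [-2.048, -2.382, 0.001]
contact_force: [-1.2, 0.5, -4.5]
grip_width: 0.0536
```

Call:
send_rows(moves=[0,0.2,0,0,0,0.2,0,0], hand=0.38)

```text
clock: 8.1
tcp_pos: [0.5149, 0.1315, 0.0425]
orientation: [-2.048, -2.382, 0.001]
contact_force: [-0.2, -0.1, -4.1]
grip_width: 0.0531
```

Call:
send_rows(moves=[0,0.2,0,0,0,0.2,0,0], hand=0.385)

```text
clock: 8.35
tcp_pos: [0.5154, 0.1316, 0.0426]
orientation: [-2.048, -2.382, 0.0]
contact_force: [0.5, -0.7, -3.2]
grip_width: 0.0525
```

Call:
send_rows(moves=[0,0.2,0,0,0,0.2,0,0], hand=0.39)

```text
clock: 8.6
tcp_pos: [0.5158, 0.1317, 0.0427]
orientation: [2.048, 2.382, 0.001]
contact_force: [0.2, -0.1, -2.3]
grip_width: 0.0521
```

Call:
send_rows(moves=[0,0,-0.4,0,0,0,-0.8,0,0,0,-0.8,0])

```text
clock: 8.98
tcp_pos: [0.5157, 0.1316, 0.0433]
orientation: [-2.048, -2.382, -0.0]
contact_force: [0.8, 0.1, -6.4]
grip_width: 0.0521
```

```bash
python3 -c "
from h import *
st()"
```

```text
t 8.975 pos [0.5157 0.1316 0.0433] F [ 0.8225  0.1423 -6.422 ] Ftool [0.0169 0.8337 6.4221] w 0.0520750792645042 q [ 0.0434  0.5601 -0.518   2.0096  0.4318  0.6796 -0.6004]
```

Call:
send_rows(moves=[0,0.2,0,0,0,0.2,0,0], hand=0.395)

```text
clock: 9.22
tcp_pos: [0.5156, 0.1316, 0.0433]
orientation: [-2.048, -2.382, 0.001]
contact_force: [-0.2, 0.7, -5.1]
grip_width: 0.0518
```

Call:
send_rows(moves=[0,0.2,0,0,0,0.2,0,0], hand=0.4)

```text
clock: 9.48
tcp_pos: [0.5165, 0.1318, 0.0438]
orientation: [2.048, 2.381, 0.001]
contact_force: [0.4, -0.2, -1.2]
grip_width: 0.0514
```

Call:
send_rows(moves=[0,0,-0.5,0,0,0,-1,0,0,0,-1,0])

```text
clock: 9.85
tcp_pos: [0.5165, 0.1319, 0.0447]
orientation: [2.048, 2.382, 0.001]
contact_force: [1.6, 0.9, -2.3]
grip_width: 0.0511
```

```bash
python3 -c "
from h import *
st()"
```

```text
t 9.85 pos [0.5165 0.1319 0.0447] F [ 1.5905  0.8541 -2.3437] Ftool [0.6059 1.6982 2.3454] w 0.05113624304087074 q [ 0.0442  0.5586 -0.5192  2.0077  0.4305  0.6819 -0.599 ]
```

Call:
send_rows(moves=[0,0.2,-0.5,0,0,0.2,-1,0,0,0.2,-1.5,0,0,0.2,-1.5,0])

```text
clock: 10.35
tcp_pos: [0.5164, 0.1317, 0.046]
orientation: [2.048, 2.382, 0.001]
contact_force: [1.3, -0.4, -0.8]
grip_width: 0.0515
```

```bash
python3 -c "
from h import *
st()"
```

```text
t 10.35 pos [0.5164 0.1317 0.046 ] F [ 1.3283 -0.3538 -0.8345] Ftool [-0.5487  1.2601  0.8349] w 0.05146246712988369 q [ 0.0454  0.5567 -0.5206  2.007   0.4284  0.6851 -0.5971]
```

Call:
send_rows(moves=[0,0,-1,0,0,0,-2,0,0,0,-3,0,0,0,-4,0,0,0,-5,0,0,0,-6,0,0,0,-6,0])

```text
clock: 11.22
tcp_pos: [0.5162, 0.1317, 0.052]
orientation: [2.048, 2.382, -0.0]
contact_force: [-0.0, 0.9, -1.5]
grip_width: 0.0514
```

```bash
python3 -c "
from h import *
st()
d=grab('scene')
cv2.imwrite('pics/s4c.png',cv2.resize(d['img'][170:270,180:280],(600,600)[:2],interpolation=cv2.INTER_CUBIC)[:,:,::-1])
"
```

```text
t 11.225 pos [0.5162 0.1317 0.052 ] F [-0.0224  0.8982 -1.4597] Ftool [0.8915 0.1123 1.4597] w 0.051376959474488816 q [ 0.0506  0.5475 -0.5268  2.0046  0.4203  0.6964 -0.5903]
```

View pics/s4c.png

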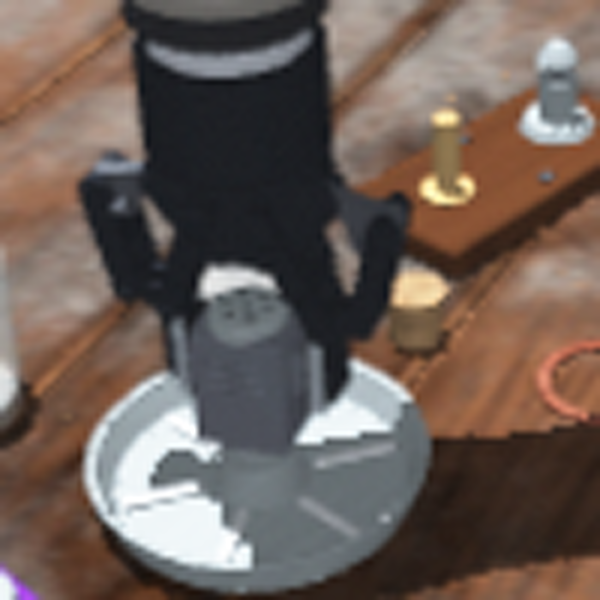

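The head is rising with the gripper: its underside is now at about row 455 in the crop, up from 475. Wrist load is about the head's weight. I'll keep pulling straight up.

Call:
send_rows(moves=[0,0,-3,0,0,0,-6,0,0,0,-9,0,0,0,-12,0,0,0,-15,0,0,0,-18,0,0,0,-21,0,0,0,-24,0])

```text
clock: 12.28
tcp_pos: [0.5162, 0.1317, 0.0761]
orientation: [2.048, 2.382, -0.0]
contact_force: [0.5, -0.4, -1.6]
grip_width: 0.0514
```

Call:
send_rows(moves=[0,0,-5,0,0,0,-10,0,0,0,-16,0,0,0,-22,0,0,0,-28,0,0,0,-34,0,0,0,-40,0,0,0,-44,0])

```text
clock: 13.28
tcp_pos: [0.5163, 0.1317, 0.1204]
orientation: [2.048, 2.382, 0.0]
contact_force: [-0.6, 0.4, -1.8]
grip_width: 0.0513
```

Call:
send_rows(moves=[0,0,0,0,0,0,0,0,0,0,0,0])

```text
clock: 13.65
tcp_pos: [0.516, 0.1317, 0.1197]
orientation: [-2.048, -2.382, 0.001]
contact_force: [-0.3, 0.0, -1.8]
grip_width: 0.0515
```

```bash
python3 -c "
from h import *
st()
d=grab('scene')
cv2.imwrite('pics/s5c.png',cv2.resize(d['img'][130:270,160:300],(600,600)[:2],interpolation=cv2.INTER_CUBIC)[:,:,::-1])
st()
"
```

```text
t 13.65 pos [0.516  0.1317 0.1197] F [-0.2824  0.0321 -1.7984] Ftool [ 0.0741 -0.2736  1.7985] w 0.05153124492442658 q [ 0.103   0.4484 -0.5851  1.9647  0.3322  0.824  -0.5152]
t 13.7 pos [0.516  0.1317 0.1197] F [ 0.0592  0.4317 -2.5248] Ftool [0.4181 0.1242 2.5248] w 0.05110917017706111 q [ 0.103   0.4483 -0.5851  1.9647  0.3322  0.824  -0.5152]
```

View pics/s5c.png

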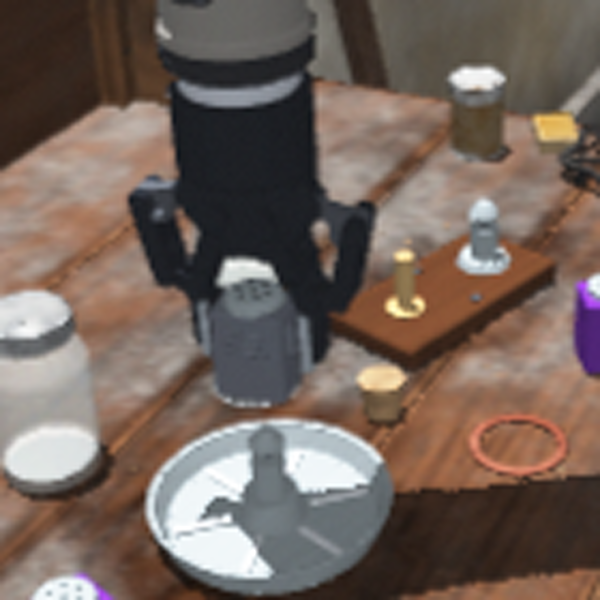

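```bash
python3 -c "
from h import *
import pickle
d=grab('scene');pickle.dump(d,open('s5.pkl','wb'));t=grab('top','t5.png')
a=d['img'][225:265,202:242];b=d['img'][172:197,260:285]
cv2.imwrite('pics/st1.png',cv2.resize(a,(600,600),interpolation=cv2.INTER_CUBIC)[:,:,::-1])
cv2.imwrite('pics/st2.png',cv2.resize(b,(600,600),interpolation=cv2.INTER_CUBIC)[:,:,::-1])
"
```

```text
(no output)
```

View pics/st1.png

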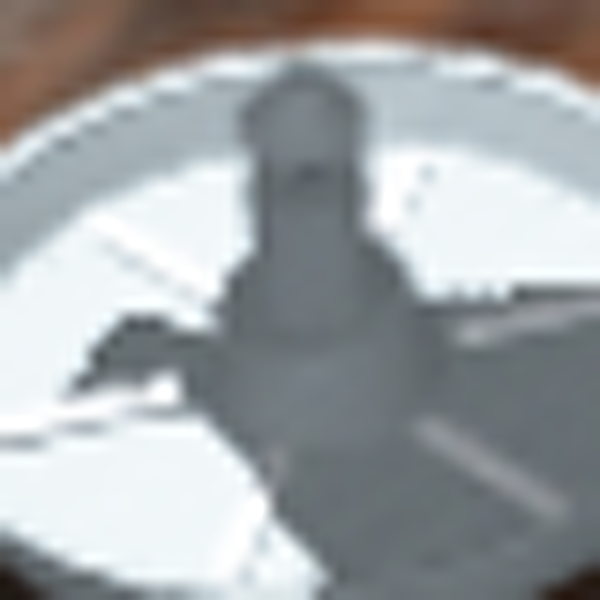

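View pics/st2.png

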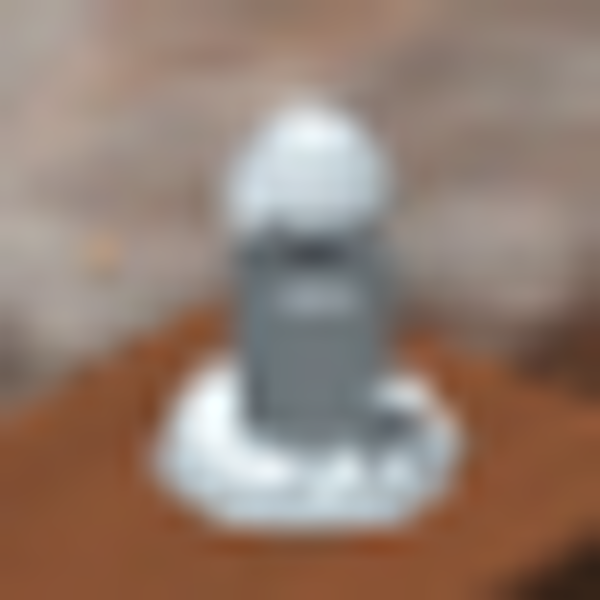

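View pics/t5.png

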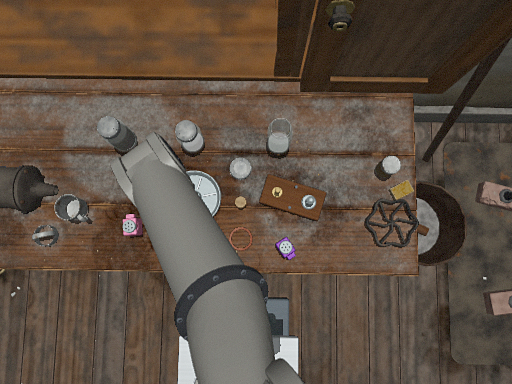

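```bash
python3 -c "
from h import *
import pickle
d=pickle.load(open('s5.pkl','rb'))
for z,a,b in((.058,(221.87,236.4),(272.44,181.5)),(.07,(221.7,228.5),(272.5,175.7)),(.041,(222.2,242.1),(272.6,186.1))):
  A=onz(d,*a,z);B=onz(d,*b,z);print(A,B,B-A)
t=pickle.load(open('f0.pkl','rb'))[1]
print(onz(t,308.35,201.55,.024)-onz(t,193.06,197.24,.022))
st()
"
```

```text
[0.5132 0.1424 0.058 ] [ 0.5083 -0.1713  0.058 ] [-0.005  -0.3136  0.    ]
[0.5215 0.1274 0.07  ] [ 0.5148 -0.187   0.07  ] [-0.0067 -0.3144  0.    ]
[0.5128 0.1439 0.041 ] [ 0.5077 -0.1715  0.041 ] [-0.005  -0.3154  0.    ]
[-0.0071 -0.3134  0.002 ]
t 13.8 pos [0.5161 0.1317 0.1198] F [ 0.1202 -0.1497 -2.02  ] Ftool [-0.166   0.0969  2.02  ] w 0.05126061791177164 q [ 0.103   0.4483 -0.5852  1.9646  0.3322  0.824  -0.5152]
```

```bash
python3 -c "
from h import *
rel([.5094,-.182,.1198],8.5)"
```

```text
shift mm [-309.1713  -53.6196   -0.0086] y-axis yaw 8.617148104936932 tiltz [-0.0003 -0.0001 -1.    ]
turn about tool z 0.11714810493694472
```

Call:
send_rows(moves=[-8,-1,0,0,-26,-4,0,0,-46,-8,0,0,-68,-12,0,0,-90,-16,0,0,-112,-19,0,0,-134,-23,0,0,-155,-27,0,0])

```text
clock: 14.8
tcp_pos: [0.5122, -0.0281, 0.1198]
orientation: [2.05, 2.38, -0.001]
contact_force: [-0.0, 0.5, -0.7]
grip_width: 0.0511
```

Call:
send_rows(moves=[-22,-4,0,0,-44,-8,0,0,-66,-11,0,0,-88,-15,0,0,-110,-19,0,0,-130,-23,0,0,-146,-25,0,0,-154,-26.5,0,0])

```text
clock: 15.8
tcp_pos: [0.5091, -0.1835, 0.1198]
orientation: [2.051, 2.38, -0.001]
contact_force: [0.2, 0.6, -1.4]
grip_width: 0.051
```

Call:
send_rows(moves=[0,0,0,0,0,0,0,0,0,0,0,0])

```text
clock: 16.18
tcp_pos: [0.5097, -0.1809, 0.1199]
orientation: [-2.047, -2.383, -0.0]
contact_force: [0.9, -0.5, -1.9]
grip_width: 0.0514
```

```bash
python3 -c "
from h import *
st();rel([.5094,-.182,.1198],8.5)
d=grab('scene');t=grab('top','t6.png')
cv2.imwrite('pics/s6c.png',cv2.resize(d['img'][110:220,220:330],(600,600)[:2],interpolation=cv2.INTER_CUBIC)[:,:,::-1])
"
```

```text
t 16.175 pos [ 0.5097 -0.1809  0.1199] F [ 0.8673 -0.4666 -1.8862] Ftool [-0.5928  0.7865  1.8862] w 0.05143032719996416 q [ 0.6392  0.446  -0.5165  1.9493  0.2952  0.8203  0.113 ]
shift mm [-1.0201 -0.454   0.1465] y-axis yaw 8.694337265095273 tiltz [ 0.0001  0.0003 -1.    ]
turn about tool z 0.19433726509527105
```

View pics/s6c.png

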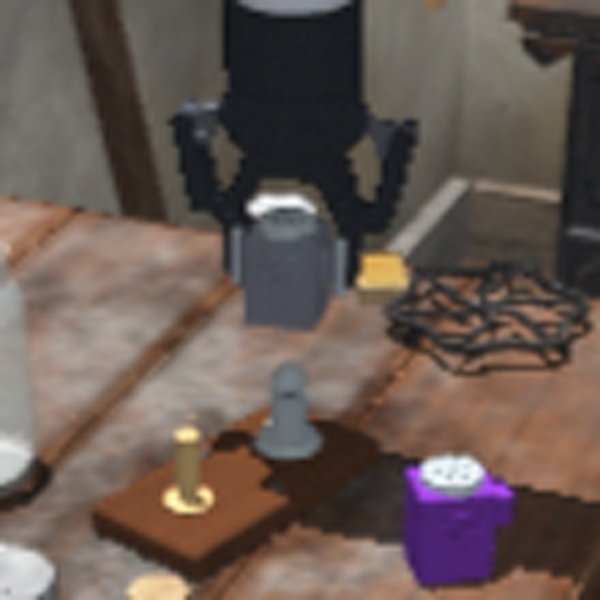

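View pics/t6.png

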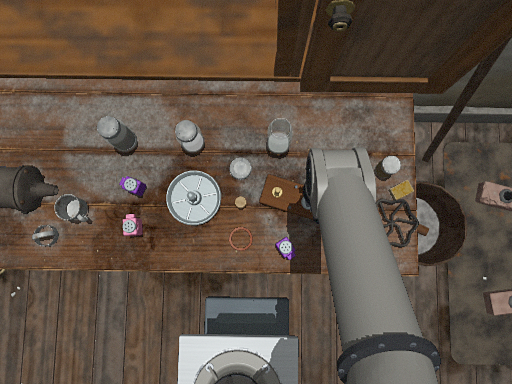

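```bash
python3 -c "
from h import *
st();rel([.5094,-.182,.1198],8.5)
t=grab('top')
k=8;im=cv2.resize(t['img'][165:230,160:225],None,fx=k,fy=k,interpolation=cv2.INTER_CUBIC)
hsv=cv2.cvtColor(im,cv2.COLOR_RGB2HSV)
for th in(85,100,120):
  m=((hsv[:,:,1]<60)&(hsv[:,:,2]>th)).astype(np.uint8)*255
  m=cv2.morphologyEx(m,cv2.MORPH_OPEN,np.ones((25,25)))
  cs,_=cv2.findContours(m,cv2.RETR_EXTERNAL,cv2.CHAIN_APPROX_NONE);c=max(cs,key=cv2.contourArea)
  for f in(cv2.fitEllipse,cv2.fitEllipseAMS):
    e=f(c);u,v=[(q+.5)/k-.5 for q in e[0]];print(th,u+160,v+165,np.array(e[1])/k,onz(t,u+160,v+165,.022))
cv2.imwrite('pics/d6.png',im[:,:,::-1])
"
```

```text
t 16.275 pos [ 0.5097 -0.1813  0.12  ] F [-0.4016 -0.0866 -2.6694] Ftool [-0.0253 -0.4103  2.6693] w 0.05144474448361106 q [ 0.6394  0.446  -0.5162  1.9492  0.2952  0.8203  0.113 ]
shift mm [-0.6979 -0.3645  0.1642] y-axis yaw 8.663733513413453 tiltz [ 0.0001  0.0001 -1.    ]
turn about tool z 0.16373351341346165
85 192.8633155822754 197.30405044555664 [54.2929 55.2858] [0.518  0.1312 0.022 ]
85 192.8633155822754 197.30405044555664 [54.2929 55.2858] [0.518  0.1312 0.022 ]
100 192.1000633239746 198.46094131469727 [50.0425 53.1514] [0.5148 0.1332 0.022 ]
100 192.1000633239746 198.46094131469727 [50.0425 53.1514] [0.5148 0.1332 0.022 ]
120 193.85031127929688 197.83806228637695 [46.3933 47.4471] [0.5166 0.1285 0.022 ]
120 193.85031127929688 197.83806228637695 [46.3933 47.4471] [0.5166 0.1285 0.022 ]
```

View pics/d6.png

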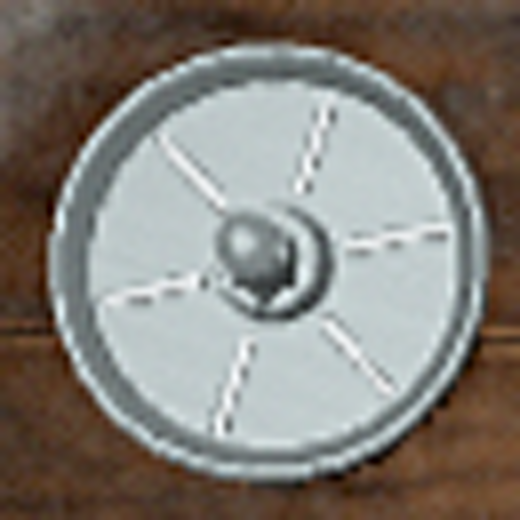

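Call:
send_rows(moves=[0,0,5,0,0,0,11,0,0,0,17,0,0,0,23,0,0,0,27,0,0,0,30,0,0,0,30,0])

```text
clock: 17.2
tcp_pos: [0.5095, -0.1818, 0.0897]
orientation: [-2.048, -2.382, 0.0]
contact_force: [-1.0, -0.2, -1.7]
grip_width: 0.0516
```

```bash
python3 -c "
from h import *
st();rel([.5095,-.1817,.0898],8.5)
d=grab('scene')
cv2.imwrite('pics/s7c.png',cv2.resize(d['img'][140:200,240:300],(600,600)[:2],interpolation=cv2.INTER_CUBIC)[:,:,::-1])
"
```

```text
t 17.2 pos [ 0.5095 -0.1818  0.0897] F [-1.0354 -0.2076 -1.7218] Ftool [-0.0505 -1.0544  1.7221] w 0.05160342679031878 q [ 0.6214  0.4889 -0.4957  1.9687  0.3291  0.7629  0.0842]
shift mm [ 0.0722  0.0528 -0.0663] y-axis yaw 8.61097672305314 tiltz [-0.0003  0.0001 -1.    ]
turn about tool z 0.11097672305314177
```

View pics/s7c.png

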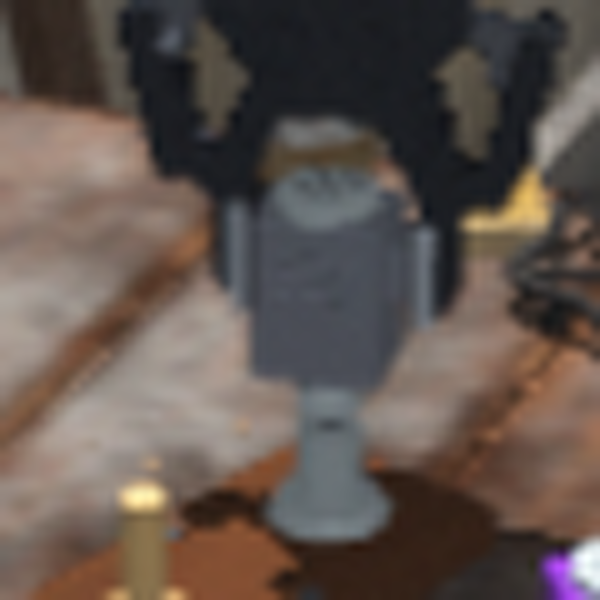

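The head's bottom edge spans columns 250 to 400 in the crop and the stub's axis is at about 330, so it's centred. I'll go down slowly and check the force each second.

Call:
send_rows(moves=[0,0,1,0,0,0,2,0,0,0,3,0,0,0,4,0,0,0,5,0,0,0,6,0])

```text
clock: 18.0
tcp_pos: [0.5096, -0.1818, 0.0839]
orientation: [2.048, 2.382, 0.0]
contact_force: [-0.2, 0.3, -0.7]
grip_width: 0.0517
```

```bash
python3 -c "
from h import *
st()"
```

```text
t 18.0 pos [ 0.5096 -0.1818  0.0839] F [-0.2262  0.3209 -0.6627] Ftool [ 0.3512 -0.1756  0.6627] w 0.05165566725308441 q [ 0.6175  0.4975 -0.4913  1.9721  0.3362  0.7515  0.0783]
```

Call:
send_rows(moves=[0,0,1,0,0,0,2,0,0,0,3,0,0,0,4,0,0,0,5,0])

```text
clock: 18.62
tcp_pos: [0.5094, -0.1819, 0.0789]
orientation: [-2.048, -2.382, 0.0]
contact_force: [0.1, 1.0, -1.6]
grip_width: 0.0512
```

```bash
python3 -c "
from h import *
st()"
```

```text
t 18.625 pos [ 0.5094 -0.1819  0.0789] F [ 0.0508  0.9913 -1.5588] Ftool [0.9726 0.199  1.5586] w 0.05120912629300206 q [ 0.6141  0.5048 -0.4875  1.975   0.342   0.7423  0.0733]
```

Call:
send_rows(moves=[0,0,1,0,0,0,2,0,0,0,3,0,0,0,3,0])

```text
clock: 19.12
tcp_pos: [0.5092, -0.1819, 0.0757]
orientation: [-2.048, -2.382, 0.001]
contact_force: [-1.4, 0.4, -1.6]
grip_width: 0.0513
```

Call:
send_rows(moves=[0,0,1,0,0,0,2,0,0,0,3,0,0,0,3,0])

```text
clock: 19.62
tcp_pos: [0.5093, -0.1819, 0.0727]
orientation: [-2.048, -2.382, 0.0]
contact_force: [-1.8, -0.6, -0.2]
grip_width: 0.0513
```

```bash
python3 -c "
from h import *
st()"
```

```text
t 19.625 pos [ 0.5093 -0.1819  0.0727] F [-1.7883 -0.5698 -0.1789] Ftool [-0.2958 -1.8534  0.1797] w 0.05127930213750621 q [ 0.61    0.5139 -0.4827  1.9784  0.3489  0.7308  0.0674]
```

Call:
send_rows(moves=[0,-0.2,1,0,0,-0.4,2,0,0,-0.4,3,0,0,-0.4,4,0,0,-0.4,4,0])

```text
clock: 20.25
tcp_pos: [0.5093, -0.1818, 0.0688]
orientation: [2.048, 2.382, 0.0]
contact_force: [-1.3, -0.3, -1.9]
grip_width: 0.0514
```

```bash
python3 -c "
from h import *
st()"
```

```text
t 20.25 pos [ 0.5093 -0.1818  0.0688] F [-1.2798 -0.3039 -1.9085] Ftool [-0.1088 -1.3112  1.9083] w 0.051425718476322366 q [ 0.6075  0.5194 -0.4797  1.981   0.3536  0.7225  0.0636]
```

Call:
send_rows(moves=[0,-0.2,1,0,0,-0.2,2,0,0,-0.2,3,0,0,-0.2,4,0,0,-0.2,5,0,0,-0.2,6,0])

```text
clock: 21.0
tcp_pos: [0.5091, -0.1819, 0.0629]
orientation: [2.048, 2.382, 0.0]
contact_force: [-0.4, 0.3, -0.9]
grip_width: 0.0509
```

```bash
python3 -c "
from h import *
st()"
```

```text
t 21.0 pos [ 0.5091 -0.1819  0.0629] F [-0.4295  0.3097 -0.8792] Ftool [ 0.3706 -0.3786  0.8791] w 0.050903670490043004 q [ 0.6035  0.5281 -0.4747  1.9844  0.3606  0.711   0.0577]
```

Call:
send_rows(moves=[0,0,1,0,0,0,2,0,0,0,3,0,0,0,4,0,0,0,5,0,0,0,6,0])

```text
clock: 21.75
tcp_pos: [0.509, -0.1819, 0.0569]
orientation: [2.048, 2.382, 0.0]
contact_force: [-1.0, 0.1, -1.5]
grip_width: 0.0512
```

```bash
python3 -c "
from h import *
st()"
```

```text
t 21.75 pos [ 0.509  -0.1819  0.0569] F [-1.0096  0.1265 -1.5426] Ftool [ 0.2762 -0.9795  1.5424] w 0.05119382814206112 q [ 0.5991  0.5372 -0.4697  1.9873  0.3677  0.6998  0.0516]
```

Sliding on freely, with the underside at about 0.040. I'll go in smaller steps now, because the plate will meet the lip soon.

Call:
send_rows(moves=[0,0,1,0,0,0,2,0,0,0,3,0,0,0,4,0,0,0,4,0])

```text
clock: 22.38
tcp_pos: [0.5089, -0.1819, 0.0528]
orientation: [-2.048, -2.382, 0.0]
contact_force: [-0.2, -0.7, -2.6]
grip_width: 0.0511
```

```bash
python3 -c "
from h import *
st()"
```

```text
t 22.375 pos [ 0.5089 -0.1819  0.0528] F [-0.1604 -0.7313 -2.556 ] Ftool [-0.6991 -0.2678  2.556 ] w 0.051122382069918405 q [ 0.5962  0.5433 -0.4661  1.9892  0.3724  0.6924  0.0477]
```

Call:
send_rows(moves=[0,0,1,0,0,0,2,0,0,0,3,0,0,0,3,0])

```text
clock: 22.88
tcp_pos: [0.5089, -0.1819, 0.0498]
orientation: [-2.048, -2.382, 0.0]
contact_force: [0.4, 0.7, -1.0]
grip_width: 0.0511
```

```bash
python3 -c "
from h import *
st()"
```

```text
t 22.875 pos [ 0.5089 -0.1819  0.0498] F [ 0.4484  0.6557 -1.018 ] Ftool [0.5811 0.5417 1.018 ] w 0.05114409256320855 q [ 0.5939  0.5479 -0.4634  1.9905  0.376   0.6868  0.0446]
```

Call:
send_rows(moves=[0,0,0.8,0,0,0,1.5,0,0,0,2,0,0,0,2,0])

```text
clock: 23.38
tcp_pos: [0.509, -0.1819, 0.0479]
orientation: [2.048, 2.382, 0.0]
contact_force: [0.2, 0.7, -1.6]
grip_width: 0.0514
```

Call:
send_rows(moves=[0,0,0.8,0,0,0,1.5,0,0,0,2,0,0,0,2,0])

```text
clock: 23.88
tcp_pos: [0.509, -0.1819, 0.0459]
orientation: [2.048, 2.382, 0.0]
contact_force: [1.2, 0.4, -0.2]
grip_width: 0.0513
```

```bash
python3 -c "
from h import *
st()"
```

```text
t 23.875 pos [ 0.509  -0.1819  0.0459] F [ 1.1903  0.3938 -0.176 ] Ftool [0.2112 1.2358 0.1762] w 0.05127431155413771 q [ 0.5909  0.554  -0.4599  1.9921  0.3808  0.6791  0.0406]
```

Call:
send_rows(moves=[0,0.1,0.8,0,0,0.1,1.5,0,0,0.1,1.5,0])

```text
clock: 24.25
tcp_pos: [0.5091, -0.1819, 0.0443]
orientation: [-2.048, -2.382, -0.0]
contact_force: [1.1, -0.0, -2.0]
grip_width: 0.0514
```

Call:
send_rows(moves=[0,0,0.8,0,0,0,1.5,0,0,0,1.5,0])

```text
clock: 24.62
tcp_pos: [0.5089, -0.1819, 0.0428]
orientation: [-2.048, -2.382, 0.0]
contact_force: [0.0, 0.9, -0.7]
grip_width: 0.0512
```

```bash
python3 -c "
from h import *
st()"
```

```text
t 24.625 pos [ 0.5089 -0.1819  0.0428] F [ 0.0416  0.8645 -0.6927] Ftool [0.8485 0.1708 0.6927] w 0.05116820903825349 q [ 0.5885  0.5587 -0.4571  1.9934  0.3844  0.6739  0.0374]
```

Call:
send_rows(moves=[0,0,0.5,0,0,0,1,0,0,0,1,0])

```text
clock: 25.0
tcp_pos: [0.509, -0.1819, 0.0419]
orientation: [-2.048, -2.382, -0.0]
contact_force: [-0.0, -0.0, -1.3]
grip_width: 0.0514
```

Call:
send_rows(moves=[0,0,0.5,0,0,0,1,0,0,0,1,0])

```text
clock: 25.38
tcp_pos: [0.509, -0.1818, 0.0412]
orientation: [2.048, 2.382, -0.0]
contact_force: [-2.7, 0.5, 4.3]
grip_width: 0.0513
```

```bash
python3 -c "
from h import *
st()"
```

```text
t 25.375 pos [ 0.509  -0.1818  0.0412] F [-2.7046  0.489   4.2871] Ftool [ 0.8882 -2.6014 -4.2868] w 0.051295651653819385 q [ 0.5869  0.5612 -0.4556  1.994   0.3865  0.6707  0.0354]
```

Call:
send_rows(moves=[0,-0.4,0.4,0,0,-0.4,0.4,0])

```text
clock: 25.62
tcp_pos: [0.5091, -0.1819, 0.0409]
orientation: [2.048, 2.382, 0.001]
contact_force: [-1.6, 0.8, 5.9]
grip_width: 0.0514
```

```bash
python3 -c "
from h import *
st()
d=grab('scene')
cv2.imwrite('pics/s8c.png',cv2.resize(d['img'][140:200,240:300],(600,600)[:2],interpolation=cv2.INTER_CUBIC)[:,:,::-1])
"
```

```text
t 25.625 pos [ 0.5091 -0.1819  0.0409] F [-1.5575  0.807   5.8684] Ftool [ 1.0297 -1.4146 -5.8697] w 0.051377879830285855 q [ 0.587   0.5613 -0.4553  1.9946  0.387   0.6691  0.0352]
```

View pics/s8c.png

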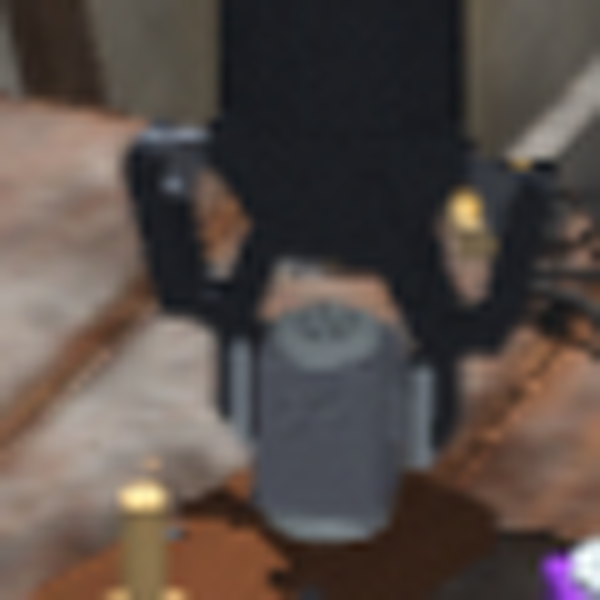

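Call:
send_rows(moves=[0,-0.6,0,0,0,-1,0,0], hand=0.375)

```text
clock: 25.92
tcp_pos: [0.508, -0.182, 0.0406]
orientation: [2.048, 2.382, 0.001]
contact_force: [-0.2, 1.1, 1.9]
grip_width: 0.0532
```

Call:
send_rows(moves=[0,-0.6,0,0,0,-1,0,0], hand=0.35)

```text
clock: 26.18
tcp_pos: [0.507, -0.1824, 0.0405]
orientation: [2.048, 2.381, 0.001]
contact_force: [1.0, -0.4, 0.3]
grip_width: 0.0554
```

Call:
send_rows(moves=[0,0,0,0,0,0,0,0,0,0,0,0], hand=0.2)

```text
clock: 26.55
tcp_pos: [0.5067, -0.1823, 0.0405]
orientation: [2.048, 2.382, 0.0]
contact_force: [0.5, 0.4, -0.0]
grip_width: 0.0681
```

```bash
python3 -c "
from h import *
st()
d=grab('scene')
cv2.imwrite('pics/s9c.png',cv2.resize(d['img'][140:200,240:300],(600,600)[:2],interpolation=cv2.INTER_CUBIC)[:,:,::-1])
"
```

```text
t 26.55 pos [ 0.5067 -0.1823  0.0405] F [ 0.5024  0.4494 -0.0395] Ftool [0.3691 0.564  0.0395] w 0.06811771803848102 q [ 0.5892  0.5599 -0.4552  1.9991  0.3872  0.6667  0.0362]
```

View pics/s9c.png

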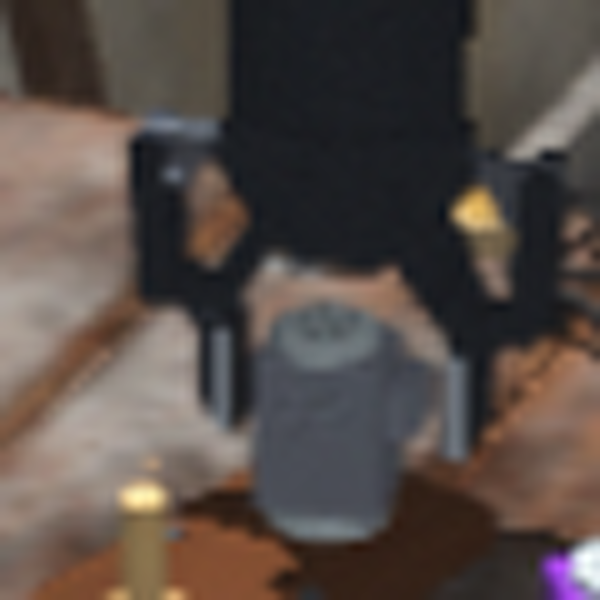

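Call:
send_rows(moves=[0,0,-6,0,0,0,-14,0,0,0,-24,0,0,0,-36,0,0,0,-50,0,0,0,-65,0,0,0,-80,0,0,0,-95,0])

```text
clock: 27.6
tcp_pos: [0.5067, -0.1823, 0.1367]
orientation: [2.048, 2.382, 0.0]
contact_force: [0.3, -0.8, -0.2]
grip_width: 0.0684
```

Call:
send_rows(moves=[30,-10,-20,0,70,-20,-40,0,115,-30,-60,0,160,-40,-60,0,205,-40,-60,0,245,-40,-60,0,270,-40,-60,0,280,-40,-60,0])

```text
clock: 28.6
tcp_pos: [0.425, 0.09, 0.1961]
orientation: [2.045, 2.384, 0.001]
contact_force: [1.2, -0.4, -0.6]
grip_width: 0.068
```

Call:
send_rows(moves=[0,0,0,0,0,0,0,0])

```text
clock: 28.85
tcp_pos: [0.4254, 0.0874, 0.1954]
orientation: [2.05, 2.38, -0.001]
contact_force: [0.8, 0.2, -0.1]
grip_width: 0.0683
```

```bash
python3 -c "
from h import *
st()
d=grab('scene','s10.png');t=grab('top','t10.png')
import pickle;pickle.dump((d,t),open('f10.pkl','wb'))
a=cv2.resize(d['img'][155:205,245:295],(400,400),interpolation=cv2.INTER_CUBIC)[:,:,::-1]
b=cv2.resize(t['img'][182:222,288:328],(400,400),interpolation=cv2.INTER_CUBIC)[:,:,::-1]
cv2.imwrite('pics/e10.png',np.hstack([a,b]))
"
```

```text
t 28.85 pos [0.4254 0.0874 0.1954] F [ 0.8255  0.1764 -0.1053] Ftool [0.0523 0.8425 0.1049] w 0.0682612217883509 q [ 0.3325  0.1925 -0.7425  2.1019  0.1658  0.9042 -0.3554]
```

View pics/e10.png

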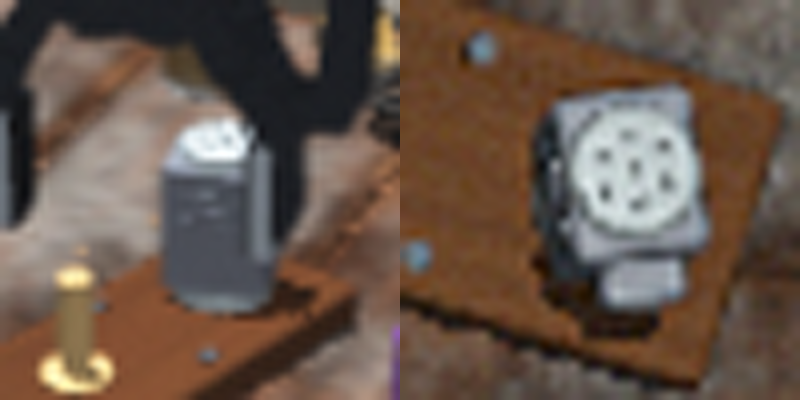

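View pics/t10.png

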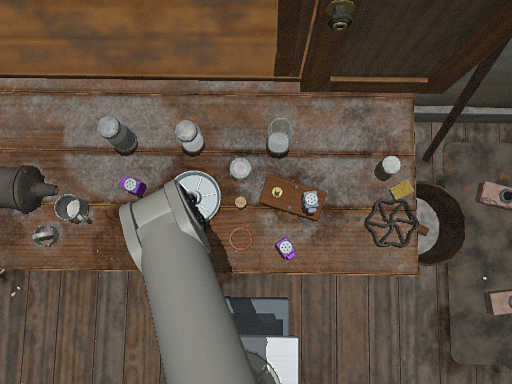

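```bash
python3 -c "
from h import *
import pickle
d,t=pickle.load(open('f10.pkl','rb'))
u,v=310.95,198.75
print(onz(t,u,v,.09), proj(t,[.511,-.1826,.09]))
us,vs=245+(215.5)/8-.5,155+(142.5)/8-.5
print('scene lens',us,vs,onz(d,us,vs,.09)); print('tri now',tri(ray(t,u,v),ray(d,us,vs)))
s0,t0=pickle.load(open('f0.pkl','rb'))
print('tri start',tri(ray(t0,258.5/15-.5+172,243.5/15-.5+178),ray(s0,281.5/12-.5+198,152.5/12-.5+212)))
"
```

```text
[ 0.511  -0.1817  0.09  ] [311.314  198.7491]
scene lens 271.4375 172.3125 [ 0.5122 -0.172   0.09  ]
tri now [ 0.5137 -0.1815  0.085 ]
tri start [0.5197 0.1312 0.0864]
```

```bash
python3 -c "
from h import *
st();print(r.hand_in())"
```

```text
t 28.95 pos [0.4254 0.0875 0.1954] F [-0.1098 -0.476  -0.1225] Ftool [-0.4545 -0.1789  0.1227] w 0.06851162831874562 q [ 0.3325  0.1926 -0.7427  2.1019  0.1658  0.9041 -0.3557]
the job is handed in; nothing more can be done
None
```

I unclipped the grey spray head from the rinser, set it on the board's grooved steel stub, and handed the job in at 29 s of the 72 s allowed.

**Unclipping:** I squeezed the button in steps of about 0.4 mm under a pull of about 4 to 6 N. The latch gave with the button about 3.6 mm in, and I held it there while lifting the head straight up off the stub.

**Placing:** The head slid onto the board's stub with sideways forces of 3 N or less. It stopped with the wrist reading about 6 N upward, then I let go and moved the arm clear.

**Last checks:**
- **Position:** from the top view, the head's axis is about 1 mm from where I measured the board's stub.
- **Height:** the two-camera height of its top is within about 1.5 mm of what it was on the rinser.
- **Button:** it looks fully out, matching its starting extension to about 1 mm.
- **Arm:** the wrist force read near zero once clear, so nothing was being touched.
- **Other objects:** the cork, jar lid and tin look unmoved in the pictures. I didn't measure their positions.

**Disagreements and gaps:**
- The scene camera placed things several millimetres away from the top camera (about 5 mm at the start, nearly 10 mm in the last check). I relied on the top camera and the stub-to-stub distance.
- I didn't do a tug test of the new latch. That it is latched rests on the button springing out and the head's height.

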